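# Zero the coffee grinder and set it four clicks open

### The arm

A 7-joint arm with a two-finger parallel gripper is mounted at the origin on the work surface. World frame = base frame: x ahead of the robot, y to its left, z up, the work surface at z = 0. Lengths are in m, angles in rad, forces in N, time in s.
With the tool pointing down it reaches from about 0.425 to 0.875 m from the base axis. Payload 9.9 kg.
Tool frame: the origin (TCP) lies on the centre line of the jaws, within the pads' length; the fingertips stand 25 mm ahead of it and the grasp point (between the pads) lies 6 mm ahead of it (r.finger_overhang is the distance from the TCP to the fingertips, in m); z points along the fingers, y is the direction in which the jaws open and shut (so a half turn about z gives the same grasp; the last joint's range is limited). The gripper opens to 85 mm and grips with 20 to 120 N. Pads are 22 mm wide; open, the fingers measure 114 mm over their backs; the gripper's body (76 mm by 85 mm) begins 54 mm behind the grasp point. The pads swing forward as they close: fully open they stand 13 mm farther back than shut.
Start: joints at [1.06, 0.576, 0.025, 1.437, -0.015, 1.129, -0.057], TCP at [0.279, -0.614, 0.256] pointing down, gripper open.
Joint ranges: [-2.76, 2.76], [-0.34, 2.15], [-1.52, 1.57], [0.19, 2.46], [-1.09, 4.23], [0.17, 1.99], [-2.82, 2.82]. Speed limits (rad/s): [2.22, 2.22, 3.01, 3.01, 3.14, 3.14, 3.14].

### API

Orientations are given as a 3x3 rotation matrix whose columns are the frame's x, y, z axes.
In Python, from plant import r gives the robot as it stands.
- The arm moves only by the tool apply_moves, never from a script. Its argument "targets" is text: rows parted by semicolons, each of 7 numbers parted by spaces: the shift along the tool's x, y, z in m, then the turn, a rotation vector about the tool's x, y, z in rad, then the gripper command: -1 is shut, 1 is fully open, values between are in proportion. A call has 1 to 20 rows; each row is the pose to reach, as a shift and turn from the pose commanded when the call began, along the tool's axes at that moment; what a row does not reach only later rows make up. A row lasts 1/8 s, in which the tool goes at most 62.5 mm and 10.7 degrees, less where a joint would pass 70% of its speed; a pose out of reach is approached as far as the arm can. A call with a gripper value outside its range is refused whole. The fingers move at their own pace and stop on an object; "force" is the grip in N (left out, the last holds). Time passes only in rows, so rows that repeat a pose let the fingers close. It gives the time, the measured TCP pose, the force and the opening at its end, in the units of the state.
- r.get_state(): the state, without advancing time (a new reading comes with each control period).
- r.grab_frame(name): name is "scene" or "side" or "wrist"; returns the picture (384x512x3 uint8, red, green, blue); there is no depth.
- r.camera_model(name): a dict with "fovy" (degrees; the focal length in pixels is half the picture's height over the tangent of half this angle, whatever the lens; pixels are square), "cx", "cy" (the principal point, pixels), "view" (4x4, takes a point from world to camera coordinates); the wrist camera has in their place "hand_eye" (4x4, takes a point from camera to tool coordinates, whose origin is the TCP and whose axes are the flange's). Camera axes: x right, y down, z forward; pixel columns grow to the right and rows downward; lengths in m; the calibration is good to about 2 mm. A picture is of the moment at which its call begins: read the wrist's pose just before it. camera_model takes no time and is no camera call.
- r.finish_job(): hands the job in, once; it reports no verdict.
The state is a dict: "time_s": time; "q": joint angles; "joint_vel": joint speeds; "joint_efforts": joint torques, N m; "tool_pos": TCP position; "eef_rot": TCP orientation; "contact_force": force on the tool from outside, world axes, zero at the start; "ft_torque": the same for the moment, N m; "opening": finger opening in m.
Only numpy, scipy, OpenCV 4.12 (cv2) and the standard library are available. Lean on these libraries where they do the work, as an engineer would, in place of code of your own. Each camera call takes 0.05 s, during which the arm holds its last target.

### The job

The community room's coffee grinder has just been put back together after cleaning, so its zero is lost. Turn its adjustment ring clockwise until you feel the burrs touch, snug but never forced, then back it off four clicks, and put the lid back on the bean throat. Leave the cup, the craft things and everything else on the table where they are.

Things in the scene. Friction and masses are not known exactly. Their poses are not given: they have to be found in the camera images.
- grinder: Electric coffee grinder (fixed, unplugged): black foot and head, aluminium motor column. Origin on the table straight below the adjustment ring's axis; x to the rear of the machine (spout at -x), z up. The head's flat top is 230 mm above the table and reaches 61 mm forward, 145 mm back and 63 mm to each side of that axis.
- ring_grip (a point): Centre of the adjustment ring's grip collar: ribbed aluminium, round, 56 mm across, 20 mm high, to be gripped at any yaw, on an upright axis on the head. This point is on the axis half-way up the collar, 258 mm above the table, 28 mm above the head's top (a 53 mm neck beneath). The bean throat, 49 mm across, rises to 26 mm above this point.
- ring: Adjustment ring with the upper burr; origin on its axis 230 mm above the table, z up, its yaw is the ring's angle. Clockwise from above closes the burrs: 3 to 10 clicks to the touch, so perhaps two grasps. A spring ball gives 24 clicks a turn, one per 15 degrees (0.262 rad), cresting at 0.2 N m; let go, the ring stays in (or drops into) the nearest click.
- upper_burr (a point): Lowest point of the upper burr, inside the neck, on the ring's axis; z up. It goes down 0.083 mm per click (thread 2 mm a turn). When the burrs touch, the ring's torque climbs on past the clicks' 0.2 N m, by about 7 N m per rad. Snug is 0.35 to 0.6 N m at the ring; 0.8 N m on the burrs is forced.
- lower_burr: Lower burr, inside the neck; origin at its top on the ring's axis, z up. Its height after reassembly differs by some tenths of a mm, less than these readings can show: the touch must be felt.
- throat_rim (a point): Centre of the bean throat's mouth, on the ring's axis, 284 mm above the table; the throat is an open steel tube, 49 mm outside, 43 mm inside, 16 mm deep; it turns with the ring.
- lid_knob (a point): Centre of the knob of the grinder's loose lid, a round wooden lid that stands upright on the table with its plug down: rubber plug 33 mm across and 12 mm high, wooden flange 54 mm across from 12 to 18 mm, then a knob 22 mm across from 22 to 48 mm above its underside. This point is on the lid's axis, 38 mm above its underside; z up. Mass about 90 g.
- lid_seat (a point): Point on the lid's axis at the underside of its flange, 12 mm above the lid's underside and 26 mm below lid_knob; it comes to throat_rim when the plug is in the throat and the flange rests on the rim.
- dosing_cup: Bystander: steel dosing cup on the grinder's foot, under the chute, 56 mm across and 56 mm high; origin under its foot
- tape_roll: Bystander: roll of masking tape lying flat, 92 mm across, 25 mm high; origin under its centre
- mug: Bystander: white mug, 82 mm across, 92 mm high, with a side handle; origin under its foot
- bean_jar: Bystander: jar of coffee beans with a steel cap, 90 mm across, 150 mm high; origin under its foot
- brush: Bystander: small grinder-cleaning brush, 170 mm long, lying on the table
- scissors: Bystander: pair of scissors lying flat, about 180 mm long
- glue_gun: Bystander: hot-glue gun lying on its side, about 190 mm long and 36 mm high

How it is judged:
On the way, in this order (a step that is already met when the one before it is completed fails the run):
1. the ring is screwed in until the burrs touch: they bear on each other with more than 5 N, taken 20 mm from the axis (0.1 N m of ring torque) (contact force between ring and lower_burr above 5 N), for 0.1 s.
2. the ring is backed off four clicks from the touch: burr gap 0.21 to 0.39 mm (2.5 to 4.7 clicks), for 0.3 s (z of upper_burr in the frame of lower_burr between 0.00021 and 0.00039 m), for 0.3 s.
At the end, for the whole second after the job is handed in: The ring stands four clicks open from the touch (burr gap 0.21 to 0.39 mm, one click being 0.083 mm), and the lid lies level on the bean throat, its plug inside and its flange on the rim (within 5 mm sideways, 3 mm in height, 0.06 rad of tilt), let go (all of step 2 and horizontal distance between lid_seat and throat_rim below 0.005 m and z of lid_seat in the frame of throat_rim between -0.003 and 0.003 m and angle between lid_seat's own z axis and vertical below 0.06 rad).
It fails at once if the burrs are forced together with more than 40 N, taken 20 mm from the axis (0.8 N m of ring torque) (contact force between ring and lower_burr above 40 N).
It fails at once if the dosing cup is pushed more than 30 mm (distance of dosing_cup from where it was at the start of the episode above 0.03 m).
It fails at once if another thing on the table (tape roll, mug, bean jar, brush, scissors, glue gun) is pushed more than 30 mm (distance of any of tape_roll, mug, bean_jar, brush, scissors, glue_gun from where it was at the start of the episode above 0.03 m).
It also fails if it takes over 72 s, if anything falls off the work surface, if the arm or the gripper's body presses on something with over 40 N, if the wrist force passes 120 N, or if a joint passes its speed limit or range.

## Working session

There is one attempt and no reset: what is moved stays moved. The work goes in short steps, Python scripts to look and compute and a tool call to move; the robot and the scene stay as the last step left them, time stands still between calls to the robot, and variables do not carry over. Pictures are saved under pics/ and viewed, and the job is handed in when it is done.

Besides the shell and the picture viewer there is one more tool, called after "Emit:" as name(argument=value, ...), one argument or row to a line, values as JSON. apply_moves: Moves the arm, as the interface text tells. Its arguments: {"type":"object","properties":{"targets":{"type":"string"},"force":{"type":"number"}},"required":["targets"]}

```bash
ls; mkdir -p pics
python3 - <<'E'
from plant import r
import cv2,numpy as np
s=r.get_state()
for k,v in s.items(): print(k,np.round(v,3).tolist())
for n in ["scene","side","wrist"]:
    im=r.grab_frame(n); cv2.imwrite(f"pics/{n}0.png",im[:,:,::-1]); 
    m=r.camera_model(n); print(n,{k:np.round(v,4).tolist() for k,v in m.items()})
E
```

```text
pics
time_s 0.0
q [1.06, 0.577, 0.025, 1.438, -0.015, 1.129, -0.057]
joint_vel [-0.0, -0.001, 0.001, 0.0, -0.002, 0.0, -0.001]
joint_efforts [-0.001, -76.577, 2.25, -28.596, 0.015, 0.013, -0.0]
tool_pos [0.279, -0.614, 0.255]
eef_rot [[0.91, 0.414, -0.001], [0.414, -0.91, 0.002], [-0.0, -0.002, -1.0]]
contact_force [0.454, 0.123, -0.022]
ft_torque [-0.032, -0.02, 0.006]
opening 0.086
scene {'fovy': 54.5425, 'cx': 251.4053, 'cy': 190.3318, 'view': [[-0.5104, 0.8599, 0.0043, 0.3071], [0.6723, 0.4022, -0.6215, -0.2662], [-0.5362, -0.3143, -0.7834, 1.8707], [0.0, 0.0, 0.0, 1.0]]}
side {'fovy': 44.1267, 'cx': 254.0496, 'cy': 187.4299, 'view': [[-0.6871, -0.7265, 0.0091, 0.3672], [-0.4168, 0.3839, -0.824, 0.3993], [0.5952, -0.5699, -0.5666, 1.306], [0.0, 0.0, 0.0, 1.0]]}
wrist {'fovy': 61.3678, 'cx': 252.1927, 'cy': 192.2328, 'hand_eye': [[-0.0007, -0.9494, -0.314, 0.0807], [1.0, -0.0007, -0.0002, 0.0001], [-0.0, -0.314, 0.9494, -0.1174], [0.0, 0.0, 0.0, 1.0]]}
```

View pics/scene0.png

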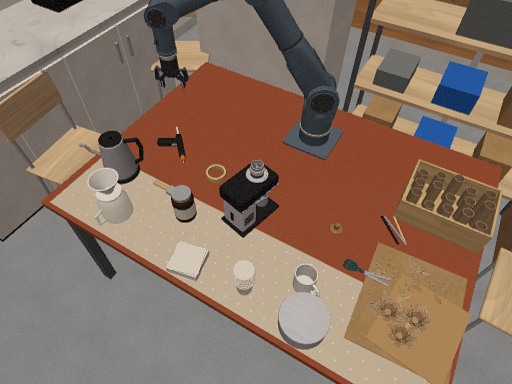

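View pics/side0.png

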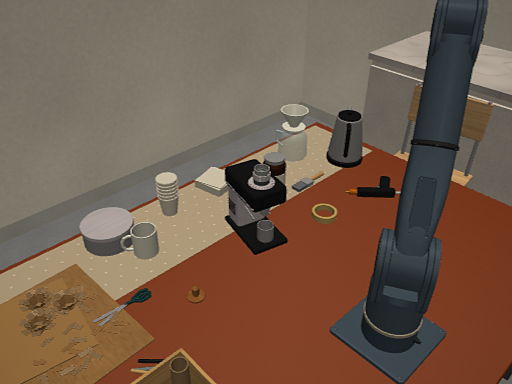

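View pics/wrist0.png

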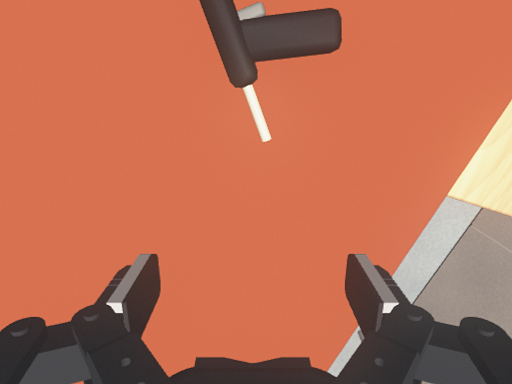

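The scene view shows the throat mouth near (257,163) and the lid near (336,228). In the side view they are near (262,168) and (195,294). I'll zoom in on both.

Run:
```python
import cv2,numpy as np
a=cv2.imread("pics/scene0.png");b=cv2.imread("pics/side0.png")
def c(im,x,y,w=40,h=30): return cv2.resize(im[y-h:y+h,x-w:x+w],(400,300),interpolation=cv2.INTER_CUBIC)
cv2.imwrite("pics/crops.png",np.vstack([np.hstack([c(a,257,175),c(a,336,228)]),np.hstack([c(b,262,180),c(b,195,294)])]))
```

```text
(no output)
```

View pics/crops.png

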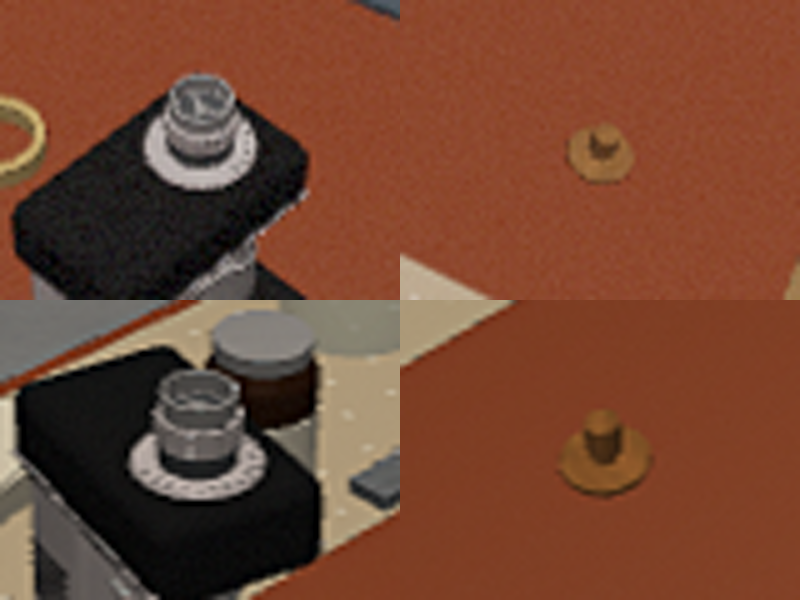

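```bash
cat > h.py <<'E'
from plant import r
import cv2,numpy as np
def ray(n,u,v,m=None,pose=None):
    m=r.camera_model(n) if m is None else m
    f=192/np.tan(np.radians(m["fovy"]/2))
    d=np.array([(u-m["cx"])/f,(v-m["cy"])/f,1])
    if n=="wrist":
        H=np.array(m["hand_eye"]);p,R=pose
        return np.array(p)+np.array(R)@H[:3,3], np.array(R)@H[:3,:3]@d
    V=np.array(m["view"]); return -V[:3,:3].T@V[:3,3], V[:3,:3].T@d
def plane(rr,z): o,d=rr; return o+d*(z-o[2])/d[2]
def tri(rs):
    A=0;b=0
    for o,d in rs:
        d=d/np.linalg.norm(d);P=np.eye(3)-np.outer(d,d);A=A+P;b=b+P@o
    x=np.linalg.solve(A,b); return x,[np.linalg.norm((np.eye(3)-np.outer(d,d)/(d@d))@(x-o)) for o,d in rs]
E
python3 - <<'E'
from h import *
np.set_printoptions(precision=4,suppress=True)
for nm,a,b,z in [("rim",(257.4,162.6),(262.2,167.6),.284),("knobtop",(337,224),(195.4,287.6),.048),("flange",(336,229),(195.8,296),.018)]:
    A=ray("scene",*a);B=ray("side",*b); print(nm,tri([A,B]),plane(A,z),plane(B,z))
# axis direction: head far corners side view
for p in [(5.2,204),(217,178)]: pass
E
```

```text
rim (array([ 0.5228, -0.0217,  0.2857]), [np.float64(0.0014502639626713342), np.float64(0.0014502639626715144)]) [ 0.5203 -0.024   0.284 ] [ 0.5242 -0.0216  0.284 ]
knobtop (array([0.4541, 0.3107, 0.0473]), [np.float64(0.0002864142421756462), np.float64(0.0002864142421757242)]) [0.4547 0.3111 0.048 ] [0.4535 0.3108 0.048 ]
flange (array([0.4542, 0.3126, 0.013 ]), [np.float64(0.0010466823301688516), np.float64(0.001046682330168895)]) [0.4582 0.3141 0.018 ] [0.4503 0.3141 0.018 ]
```

Both are found: the ring axis is near (0.522,-0.023) and the lid near (0.454,0.311). I'll go up and over the ring, pre-turning counter-clockwise.

Emit:
apply_moves(
  targets="0 0 -0.06 0 0 -0.1 1; 0.03 -0.03 -0.12 0 0 -0.3 1; 0.466 -0.437 -0.155 0 0 -1.2 1; 0.466 -0.437 -0.155 0 0 -1.2 1; 0.466 -0.437 -0.155 0 0 -1.2 1; 0.466 -0.437 -0.155 0 0 -1.2 1; 0.466 -0.437 -0.155 0 0 -1.2 1; 0.466 -0.437 -0.155 0 0 -1.2 1; 0.466 -0.437 -0.155 0 0 -1.2 1; 0.466 -0.437 -0.155 0 0 -1.2 1; 0.466 -0.437 -0.155 0 0 -1.2 1; 0.466 -0.437 -0.155 0 0 -1.2 1; 0.466 -0.437 -0.155 0 0 -1.2 1; 0.466 -0.437 -0.155 0 0 -1.2 1",
  force=30,
)

```text
time_s: 1.9
tool_pos: [0.5225, -0.0246, 0.411]
eef_rot: [[-0.055, 0.998, -0.001], [0.998, 0.055, -0.001], [-0.001, -0.001, -1.0]]
contact_force: [-0.1, 0.3, -0.2]
opening: 0.0855
```

Run:
```python
from h import *
s=r.get_state()
for k,v in s.items(): print(k,np.round(v,3).tolist())
im=r.grab_frame("wrist"); cv2.imwrite("pics/w1.png",im[:,:,::-1])
```

```text
time_s 1.9
q [0.329, 0.267, -0.503, 1.549, 0.131, 1.36, -0.131]
joint_vel [0.022, -0.004, 0.012, 0.003, -0.001, 0.001, -0.001]
joint_efforts [-1.72, -51.789, -4.255, -30.908, -0.146, -0.046, -0.053]
tool_pos [0.522, -0.025, 0.411]
eef_rot [[-0.055, 0.998, -0.001], [0.998, 0.055, -0.001], [-0.001, -0.001, -1.0]]
contact_force [-0.116, 0.308, -0.183]
ft_torque [0.003, -0.013, 0.037]
opening 0.085
```

View pics/w1.png

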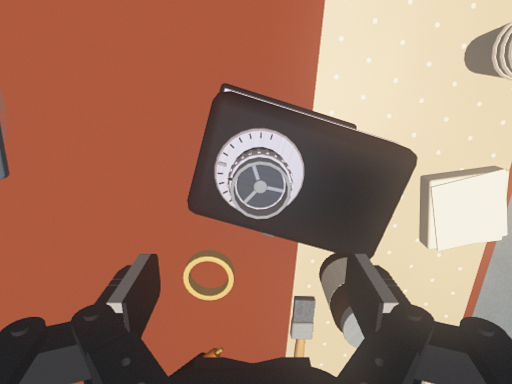

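The throat mouth is centred near (262,187), with a radius of about 31 px. I'll refine that with a circle fit.

Run:
```python
from h import *
np.set_printoptions(precision=4,suppress=True)
s=r.get_state();P=(s["tool_pos"],s["eef_rot"])
im=cv2.imread("pics/w1.png")
g=cv2.GaussianBlur(cv2.cvtColor(im,cv2.COLOR_BGR2GRAY),(3,3),0)
c=cv2.HoughCircles(g,cv2.HOUGH_GRADIENT,1,5,param1=80,param2=15,minRadius=22,maxRadius=36)
for q in c[0][:8]: print(q,plane(ray("wrist",q[0],q[1],pose=P),.284))
print(plane(ray("wrist",262,187,pose=P),.284))
cv2.imwrite("pics/w1c.png",cv2.resize(im[130:240,200:320],(720,660)[:1]+(600,),interpolation=cv2.INTER_CUBIC))
```

```text
[258.5 176.5  29.7] [ 0.5266 -0.0123  0.284 ]
[260.5 187.5  31. ] [ 0.5287 -0.0212  0.284 ]
[256.5 181.5  26.6] [ 0.5252 -0.0165  0.284 ]
[249.5 176.5  34.3] [ 0.5195 -0.0127  0.284 ]
[261.5 182.5  25.4] [ 0.5292 -0.0171  0.284 ]
[266.5 177.5  34.3] [ 0.5329 -0.0128  0.284 ]
[263.5 191.5  26.6] [ 0.5313 -0.0244  0.284 ]
[251.5 181.5  31. ] [ 0.5213 -0.0167  0.284 ]
[ 0.5298 -0.0207  0.284 ]
```

View pics/w1c.png

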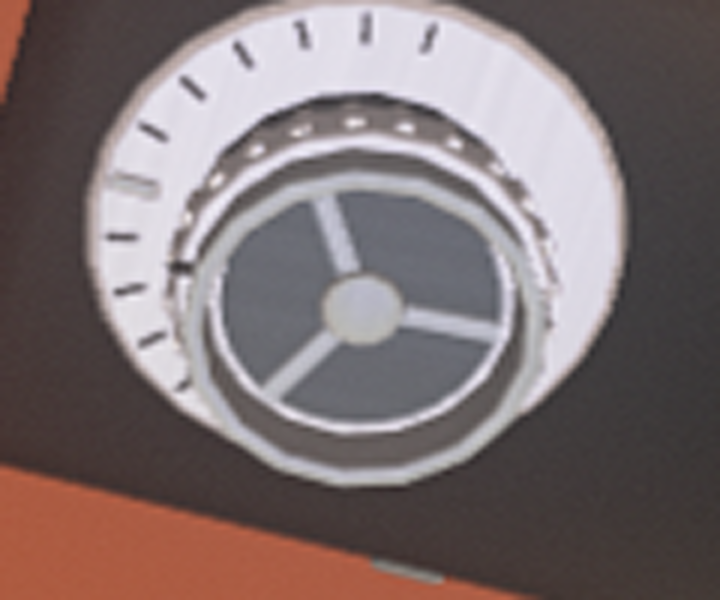

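The rim centre is at about (261,190), so the axis is about (0.529,-0.023). The dial disc agrees. Next I'll descend and pre-turn.

Emit:
apply_moves(
  targets="0.001 0.0066 0.03 0 0 -0.187 1; 0.001 0.0066 0.06 0 0 -0.37 1; 0.001 0.0066 0.09 0 0 -0.55 1; 0.001 0.0066 0.11 0 0 -0.73 1; 0.001 0.0066 0.13 0 0 -0.91 1; 0.001 0.0066 0.149 0 0 -1.0 1; 0.001 0.0066 0.149 0 0 -1.0 1; 0.001 0.0066 0.149 0 0 -1.0 1",
)

```text
time_s: 2.95
tool_pos: [0.5294, -0.0232, 0.263]
eef_rot: [[-0.869, 0.495, 0.001], [0.495, 0.869, -0.0], [-0.001, 0.0, -1.0]]
contact_force: [0.0, -0.5, -0.1]
opening: 0.0854
```

Run:
```python
from h import *
s=r.get_state()
for k in ["q","contact_force","ft_torque"]: print(k,np.round(s[k],3).tolist())
for n in ["wrist","side"]:
    im=r.grab_frame(n)[:,:,::-1]
    if n=="side": im=cv2.resize(im[130:220,202:322],(640,480),interpolation=cv2.INTER_CUBIC)
    cv2.imwrite(f"pics/{n}2.png",im)
```

```text
q [0.44, 0.414, -0.694, 1.794, 0.303, 1.042, 0.686]
contact_force [0.044, -0.457, -0.133]
ft_torque [-0.016, 0.029, 0.012]
```

View pics/wrist2.png

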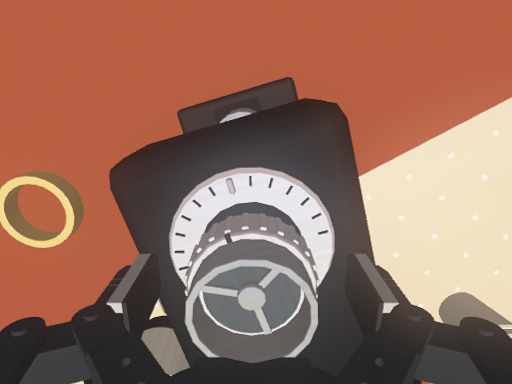

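View pics/side2.png

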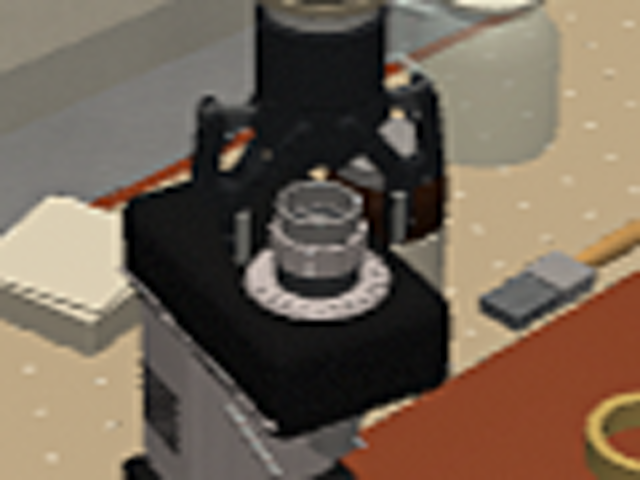

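The ring is centred between the jaws, at column 252 with the jaws at 252.5, and may be 2–4 mm ahead in tool x. I'll nudge that way and grip gently.

Emit:
apply_moves(
  targets="0.002 -0.001 0 0 0 0 0.5; 0.002 -0.001 0 0 0 0 -1; 0.002 -0.001 0 0 0 0 -1; 0.002 -0.001 0 0 0 0 -1; 0.002 -0.001 0 0 0 0 -1; 0.002 -0.001 0 0 0 0 -1",
  force=30,
)

```text
time_s: 3.8
tool_pos: [0.527, -0.0221, 0.2629]
eef_rot: [[-0.87, 0.492, 0.0], [0.492, 0.87, -0.0], [-0.001, -0.0, -1.0]]
contact_force: [-2.0, -0.3, 5.9]
opening: 0.0554
```

Run:
```python
from h import *
s=r.get_state()
for k in ["q","tool_pos","contact_force","ft_torque","opening"]: print(k,np.round(s[k],4).tolist())
R=np.array(s["eef_rot"]);print("tool F",R.T@s["contact_force"])
for n in ["wrist","side"]:
    im=r.grab_frame(n)[:,:,::-1]
    if n=="side": im=cv2.resize(im[130:220,202:322],(640,480),interpolation=cv2.INTER_CUBIC)
    cv2.imwrite(f"pics/{n}3.png",im)
```

```text
q [0.4406, 0.4105, -0.6956, 1.7996, 0.3016, 1.0396, 0.6871]
tool_pos [0.527, -0.0221, 0.2629]
contact_force [-1.9832, -0.3294, 5.9155]
ft_torque [-0.0149, 0.5178, 0.0318]
opening 0.0554
tool F [ 1.56077061 -1.26354737 -5.91625267]
```

View pics/wrist3.png

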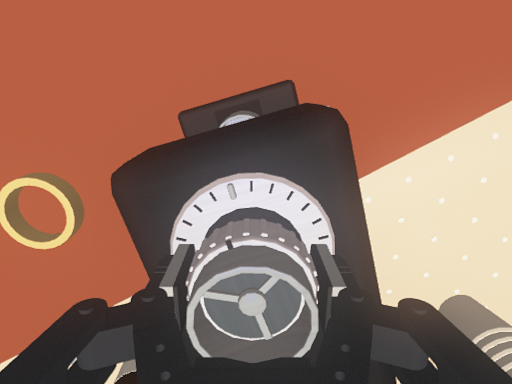

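View pics/side3.png

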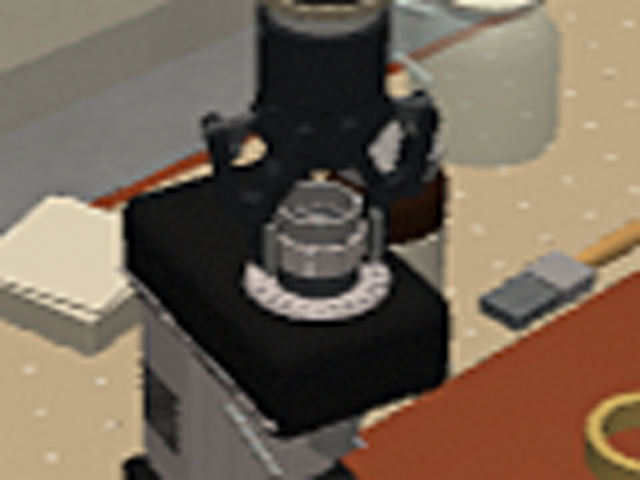

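The collar is gripped: opening 55 mm, forces small. I'll turn the first 2.3 clicks freely, since the touch is at least 3 clicks away, using a light 20 N grip as extra protection.

Emit:
apply_moves(
  targets="0 0 0 0 0 0.1 -1; 0 0 0 0 0 0.2 -1; 0 0 0 0 0 0.3 -1; 0 0 0 0 0 0.4 -1; 0 0 0 0 0 0.5 -1; 0 0 0 0 0 0.6 -1; 0 0 0 0 0 0.6 -1",
  force=20,
)

```text
time_s: 4.78
tool_pos: [0.5277, -0.0214, 0.2627]
eef_rot: [[-0.441, 0.897, 0.002], [0.897, 0.441, 0.001], [-0.0, 0.002, -1.0]]
contact_force: [2.4, 3.1, 1.3]
opening: 0.055
```

```bash
cat > st.py <<'E'
from h import *
s=r.get_state();R=np.array(s["eef_rot"])
print("t",round(s["time_s"],2),"yaw",round(np.arctan2(R[1,0],R[0,0]),4),"torq",np.round(s["ft_torque"],3).tolist(),"F",np.round(s["contact_force"],2).tolist(),"pos",np.round(s["tool_pos"],4).tolist(),"q7",np.round(s["q"][6],3),"tq7",np.round(s["joint_efforts"],3)[6],"op",np.round(s["opening"],4))
E
python3 st.py; python3 -c "
from h import *
cv2.imwrite('pics/w4.png',r.grab_frame('wrist')[:,:,::-1])"
```

```text
t 4.78 yaw 2.028 torq [0.622, -0.487, -0.022] F [2.39, 3.1, 1.28] pos [0.5277, -0.0214, 0.2627] q7 0.163 tq7 -0.983 op 0.055
```

View pics/w4.png

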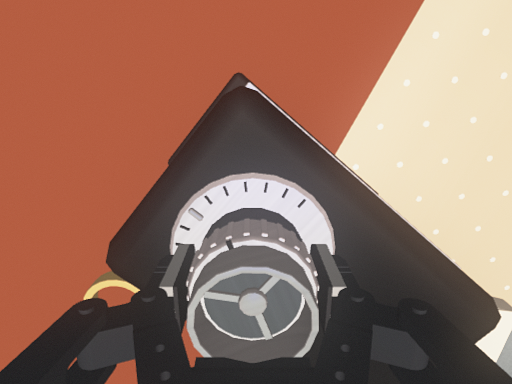

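The notch stayed at (228,243) in the gripper's view, so nothing slipped over 0.60 rad. From here I take quarter-click steps and read the torque after each one.

Emit:
apply_moves(
  targets="0 0 0 0 0 0.065 -1; 0 0 0 0 0 0.065 -1",
)

```text
time_s: 5.08
tool_pos: [0.5278, -0.0213, 0.2627]
eef_rot: [[-0.383, 0.924, 0.002], [0.924, 0.383, 0.001], [0.0, 0.002, -1.0]]
contact_force: [3.0, 3.7, 1.6]
opening: 0.0552
```

```bash
python3 st.py
```

```text
t 5.08 yaw 1.964 torq [0.823, -0.705, -0.13] F [2.97, 3.69, 1.58] pos [0.5278, -0.0213, 0.2627] q7 0.106 tq7 -0.395 op 0.0552
```

Emit:
apply_moves(
  targets="0 0 0 0 0 0.065 -1; 0 0 0 0 0 0.065 -1",
)

```text
time_s: 5.32
tool_pos: [0.528, -0.0213, 0.2627]
eef_rot: [[-0.322, 0.947, 0.002], [0.947, 0.322, 0.001], [0.001, 0.002, -1.0]]
contact_force: [4.1, 4.7, 0.6]
opening: 0.0551
```

```bash
python3 st.py
```

```text
t 5.33 yaw 1.8991 torq [0.832, -0.814, -0.091] F [4.05, 4.73, 0.64] pos [0.528, -0.0213, 0.2627] q7 0.049 tq7 -0.461 op 0.0551
```

Emit:
apply_moves(
  targets="0.0008 0.0013 0 0 0 0.065 -1; 0.0008 0.0013 0 0 0 0.065 -1",
)

```text
time_s: 5.58
tool_pos: [0.5282, -0.0212, 0.2626]
eef_rot: [[-0.26, 0.966, 0.001], [0.966, 0.26, -0.0], [-0.0, 0.0, -1.0]]
contact_force: [-0.1, 1.1, 5.4]
opening: 0.0552
```

```bash
python3 st.py
```

```text
t 5.58 yaw 1.8337 torq [0.16, -0.066, 0.02] F [-0.08, 1.14, 5.36] pos [0.5282, -0.0212, 0.2626] q7 -0.011 tq7 -0.626 op 0.0552
```

Emit:
apply_moves(
  targets="0 0 0 0 0 0.065 -1; 0 0 0 0 0 0.065 -1",
)

```text
time_s: 5.82
tool_pos: [0.5283, -0.0211, 0.2626]
eef_rot: [[-0.197, 0.98, 0.001], [0.98, 0.197, -0.0], [-0.0, 0.001, -1.0]]
contact_force: [0.7, 0.9, 4.8]
opening: 0.0551
```

```bash
python3 st.py
```

```text
t 5.83 yaw 1.7691 torq [0.138, -0.252, -0.051] F [0.72, 0.91, 4.82] pos [0.5283, -0.0211, 0.2626] q7 -0.068 tq7 -0.581 op 0.0551
```

Emit:
apply_moves(
  targets="0 0 0 0 0 0.065 -1; 0 0 0 0 0 0.065 -1",
)

```text
time_s: 6.08
tool_pos: [0.5284, -0.021, 0.2626]
eef_rot: [[-0.133, 0.991, 0.001], [0.991, 0.133, 0.0], [-0.0, 0.001, -1.0]]
contact_force: [1.1, 1.2, 5.6]
opening: 0.055
```

```bash
python3 st.py; python3 -c "
from h import *
cv2.imwrite('pics/w5.png',r.grab_frame('wrist')[:,:,::-1])"
```

```text
t 6.08 yaw 1.7043 torq [0.143, -0.449, -0.136] F [1.08, 1.2, 5.63] pos [0.5284, -0.021, 0.2626] q7 -0.125 tq7 -0.416 op 0.055
```

View pics/w5.png

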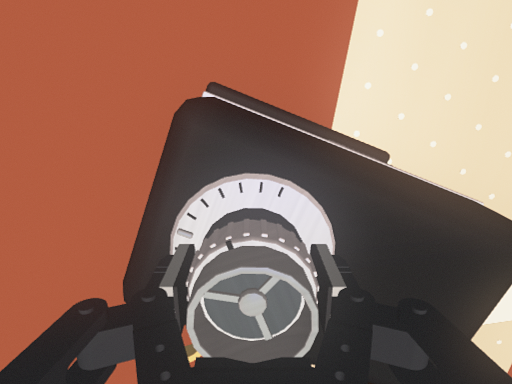

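There is no slip (notch still at (228,243)), and the torque repeats with the click period: -0.13 at phase 0.53 both times. I'll carry on.

Emit:
apply_moves(
  targets="0 0 0 0 0 0.065 -1; 0 0 0 0 0 0.065 -1",
)

```text
time_s: 6.38
tool_pos: [0.5285, -0.0211, 0.2626]
eef_rot: [[-0.069, 0.998, 0.001], [0.998, 0.069, -0.0], [-0.0, 0.001, -1.0]]
contact_force: [2.7, 0.4, 4.8]
opening: 0.0555
```

```bash
python3 st.py
```

```text
t 6.38 yaw 1.6398 torq [0.161, -0.571, -0.085] F [2.67, 0.4, 4.83] pos [0.5285, -0.0211, 0.2626] q7 -0.182 tq7 -0.471 op 0.0555
```

Emit:
apply_moves(
  targets="0 0 0 0 0 0.065 -1; 0 0 0 0 0 0.065 -1",
)

```text
time_s: 6.62
tool_pos: [0.5286, -0.0211, 0.2626]
eef_rot: [[-0.004, 1.0, 0.001], [1.0, 0.004, -0.0], [-0.0, 0.001, -1.0]]
contact_force: [3.7, 1.3, 5.0]
opening: 0.0555
```

```bash
python3 st.py
```

```text
t 6.62 yaw 1.575 torq [0.06, -0.844, 0.021] F [3.71, 1.32, 5.05] pos [0.5286, -0.0211, 0.2626] q7 -0.24 tq7 -0.609 op 0.0555
```

Emit:
apply_moves(
  targets="0 0.001 0 0 0 0.065 -1; 0 0.001 0 0 0 0.065 -1",
)

```text
time_s: 6.88
tool_pos: [0.5288, -0.0211, 0.2625]
eef_rot: [[0.061, 0.998, -0.0], [0.998, -0.061, -0.0], [-0.0, -0.0, -1.0]]
contact_force: [0.5, -0.1, 8.3]
opening: 0.0552
```

```bash
python3 st.py
```

```text
t 6.88 yaw 1.5096 torq [0.047, -0.132, -0.031] F [0.5, -0.08, 8.33] pos [0.5288, -0.0211, 0.2625] q7 -0.298 tq7 -0.467 op 0.0552
```

Emit:
apply_moves(
  targets="0 0 0 0 0 0.065 -1; 0 0 0 0 0 0.065 -1",
)

```text
time_s: 7.12
tool_pos: [0.5289, -0.0211, 0.2625]
eef_rot: [[0.126, 0.992, -0.0], [0.992, -0.126, -0.0], [-0.0, -0.0, -1.0]]
contact_force: [0.6, 0.3, 6.2]
opening: 0.055
```

```bash
python3 st.py
```

```text
t 7.12 yaw 1.4445 torq [0.098, -0.352, -0.06] F [0.59, 0.28, 6.19] pos [0.5289, -0.0211, 0.2625] q7 -0.356 tq7 -0.415 op 0.055
```

Emit:
apply_moves(
  targets="0 0 0 0 0 0.05 -1; 0 0 0 0 0 0.05 -1",
)

```text
time_s: 7.38
tool_pos: [0.529, -0.0211, 0.2625]
eef_rot: [[0.175, 0.985, 0.0], [0.985, -0.175, -0.0], [-0.0, 0.0, -1.0]]
contact_force: [2.3, 0.4, 5.5]
opening: 0.0553
```

```bash
python3 st.py
```

```text
t 7.38 yaw 1.3948 torq [0.161, -0.41, -0.099] F [2.34, 0.43, 5.5] pos [0.529, -0.0211, 0.2625] q7 -0.4 tq7 -0.306 op 0.0553
```

Emit:
apply_moves(
  targets="0 0 0 0 0 0.06 -1; 0 0 0 0 0 0.06 -1",
)

```text
time_s: 7.62
tool_pos: [0.5291, -0.0212, 0.2625]
eef_rot: [[0.234, 0.972, 0.0], [0.972, -0.234, -0.0], [-0.0, 0.0, -1.0]]
contact_force: [2.1, -0.0, 6.0]
opening: 0.0551
```

```bash
python3 st.py
```

```text
t 7.62 yaw 1.3348 torq [-0.01, -0.466, 0.058] F [2.11, -0.04, 6.02] pos [0.5291, -0.0212, 0.2625] q7 -0.453 tq7 -0.572 op 0.0551
```

Emit:
apply_moves(
  targets="0 0 0 0 0 0.06 -1; 0 0 0 0 0 0.06 -1",
)

```text
time_s: 7.88
tool_pos: [0.5292, -0.0212, 0.2625]
eef_rot: [[0.292, 0.956, 0.001], [0.956, -0.292, -0.0], [-0.0, 0.001, -1.0]]
contact_force: [3.4, -0.2, 5.0]
opening: 0.055
```

```bash
python3 st.py
```

```text
t 7.88 yaw 1.2747 torq [0.004, -0.636, 0.053] F [3.36, -0.21, 4.99] pos [0.5292, -0.0212, 0.2625] q7 -0.507 tq7 -0.451 op 0.055
```

Emit:
apply_moves(
  targets="0 0.0005 0 0 0 0.05 -1; 0 0.0005 0 0 0 0.05 -1",
)

```text
time_s: 8.12
tool_pos: [0.5294, -0.0213, 0.2624]
eef_rot: [[0.339, 0.941, -0.0], [0.941, -0.339, -0.0], [-0.0, -0.0, -1.0]]
contact_force: [1.6, 0.7, 6.0]
opening: 0.0553
```

```bash
python3 st.py
```

```text
t 8.12 yaw 1.2248 torq [0.123, -0.286, 0.0] F [1.65, 0.73, 6.0] pos [0.5294, -0.0213, 0.2624] q7 -0.551 tq7 -0.356 op 0.0553
```

Emit:
apply_moves(
  targets="0 0 0 0 0 0.05 -1; 0 0 0 0 0 0.05 -1",
)

```text
time_s: 8.38
tool_pos: [0.5294, -0.0213, 0.2624]
eef_rot: [[0.386, 0.923, -0.0], [0.923, -0.386, -0.0], [-0.0, -0.0, -1.0]]
contact_force: [2.0, 0.1, 5.7]
opening: 0.0549
```

```bash
python3 st.py
```

```text
t 8.38 yaw 1.1748 torq [0.162, -0.386, -0.094] F [1.98, 0.08, 5.72] pos [0.5294, -0.0213, 0.2624] q7 -0.596 tq7 -0.297 op 0.0549
```

Emit:
apply_moves(
  targets="0 0 0 0 0 0.065 -1; 0 0 0 0 0 0.065 -1",
)

```text
time_s: 8.62
tool_pos: [0.5295, -0.0213, 0.2624]
eef_rot: [[0.445, 0.896, 0.0], [0.896, -0.445, -0.0], [-0.0, 0.0, -1.0]]
contact_force: [3.0, 0.3, 5.0]
opening: 0.0551
```

```bash
python3 st.py
```

```text
t 8.62 yaw 1.1096 torq [0.064, -0.481, -0.018] F [3.05, 0.32, 4.98] pos [0.5295, -0.0213, 0.2624] q7 -0.654 tq7 -0.481 op 0.0551
```

Emit:
apply_moves(
  targets="0 0 0 0 0 0.065 -1; 0 0 0 0 0 0.065 -1",
)

```text
time_s: 8.88
tool_pos: [0.5297, -0.0214, 0.2624]
eef_rot: [[0.502, 0.865, 0.0], [0.865, -0.502, -0.0], [-0.0, 0.0, -1.0]]
contact_force: [2.7, 0.2, 4.5]
opening: 0.055
```

```bash
python3 st.py
```

```text
t 8.88 yaw 1.0448 torq [-0.046, -0.679, 0.009] F [2.69, 0.16, 4.51] pos [0.5297, -0.0214, 0.2624] q7 -0.711 tq7 -0.599 op 0.055
```

Emit:
apply_moves(
  targets="0 0.0005 0 0 0 0.065 -1; 0 0.0005 0 0 0 0.065 -1",
)

```text
time_s: 9.12
tool_pos: [0.5298, -0.0215, 0.2623]
eef_rot: [[0.557, 0.83, -0.0], [0.83, -0.557, -0.0], [-0.0, -0.0, -1.0]]
contact_force: [2.0, -0.8, 4.8]
opening: 0.0554
```

```bash
python3 st.py
```

```text
t 9.12 yaw 0.9797 torq [0.111, -0.426, -0.02] F [1.97, -0.75, 4.81] pos [0.5298, -0.0215, 0.2623] q7 -0.769 tq7 -0.473 op 0.0554
```

Emit:
apply_moves(
  targets="0 0 0 0 0 0.065 -1; 0 0 0 0 0 0.065 -1",
)

```text
time_s: 9.38
tool_pos: [0.5299, -0.0215, 0.2623]
eef_rot: [[0.61, 0.792, -0.0], [0.792, -0.61, -0.0], [-0.0, -0.0, -1.0]]
contact_force: [2.8, 0.5, 6.2]
opening: 0.0552
```

```bash
python3 st.py
```

```text
t 9.38 yaw 0.9146 torq [0.004, -0.507, -0.117] F [2.79, 0.47, 6.23] pos [0.5299, -0.0215, 0.2623] q7 -0.827 tq7 -0.387 op 0.0552
```

Emit:
apply_moves(
  targets="0 0 0 0 0 0.065 -1; 0 0 0 0 0 0.065 -1",
)

```text
time_s: 9.62
tool_pos: [0.53, -0.0216, 0.2623]
eef_rot: [[0.66, 0.751, 0.0], [0.751, -0.66, -0.0], [-0.0, 0.0, -1.0]]
contact_force: [2.4, 0.2, 4.9]
opening: 0.0551
```

```bash
python3 st.py
```

```text
t 9.62 yaw 0.8497 torq [-0.104, -0.622, -0.027] F [2.39, 0.24, 4.91] pos [0.53, -0.0216, 0.2623] q7 -0.885 tq7 -0.572 op 0.0551
```

Emit:
apply_moves(
  targets="0 0 0 0 0 0.065 -1; 0 0 0 0 0 0.065 -1",
)

```text
time_s: 9.88
tool_pos: [0.53, -0.0217, 0.2623]
eef_rot: [[0.708, 0.707, 0.0], [0.707, -0.708, -0.0], [-0.0, 0.0, -1.0]]
contact_force: [3.0, -0.9, 3.9]
opening: 0.0552
```

```bash
python3 st.py; python3 -c "
from h import *
cv2.imwrite('pics/w6.png',r.grab_frame('wrist')[:,:,::-1])"
```

```text
t 9.88 yaw 0.7846 torq [-0.254, -0.697, -0.014] F [3.01, -0.89, 3.89] pos [0.53, -0.0217, 0.2623] q7 -0.943 tq7 -0.6 op 0.0552
```

View pics/w6.png

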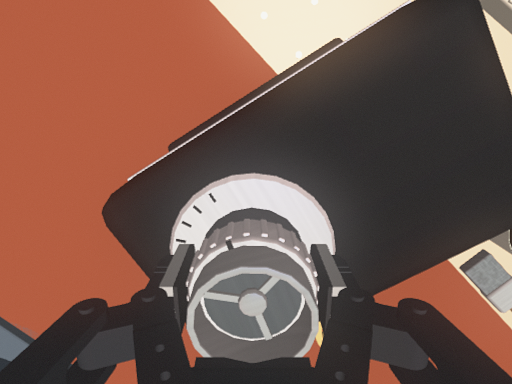

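Seven clicks in and still no slip or touch. I'll continue.

Emit:
apply_moves(
  targets="0 0.0005 0 0 0 0.06 -1; 0 0.0005 0 0 0 0.06 -1",
)

```text
time_s: 10.18
tool_pos: [0.5302, -0.0218, 0.2623]
eef_rot: [[0.749, 0.662, -0.0], [0.662, -0.749, 0.0], [-0.0, -0.0, -1.0]]
contact_force: [2.7, 0.4, 5.1]
opening: 0.0547
```

```bash
python3 st.py
```

```text
t 10.18 yaw 0.7239 torq [-0.079, -0.611, -0.022] F [2.66, 0.37, 5.14] pos [0.5302, -0.0218, 0.2623] q7 -0.997 tq7 -0.415 op 0.0547
```

Emit:
apply_moves(
  targets="0 0 0 0 0 0.06 -1; 0 0 0 0 0 0.06 -1",
)

```text
time_s: 10.42
tool_pos: [0.5303, -0.0219, 0.2623]
eef_rot: [[0.787, 0.616, -0.0], [0.616, -0.787, -0.0], [-0.0, -0.0, -1.0]]
contact_force: [2.6, 0.0, 4.9]
opening: 0.0551
```

```bash
python3 st.py
```

```text
t 10.43 yaw 0.6641 torq [-0.149, -0.651, -0.072] F [2.61, 0.01, 4.89] pos [0.5303, -0.0219, 0.2623] q7 -1.05 tq7 -0.465 op 0.0551
```

Emit:
apply_moves(
  targets="0 0 0 0 0 0.06 -1; 0 0 0 0 0 0.06 -1",
)

```text
time_s: 10.68
tool_pos: [0.5303, -0.022, 0.2622]
eef_rot: [[0.823, 0.568, -0.0], [0.568, -0.823, -0.0], [-0.0, 0.0, -1.0]]
contact_force: [4.1, -0.8, 3.9]
opening: 0.0551
```

```bash
python3 st.py
```

```text
t 10.68 yaw 0.6042 torq [-0.248, -0.692, -0.097] F [4.08, -0.84, 3.9] pos [0.5303, -0.022, 0.2622] q7 -1.104 tq7 -0.481 op 0.0551
```

Emit:
apply_moves(
  targets="0 0 0 0 0 0.06 -1; 0 0 0 0 0 0.06 -1",
)

```text
time_s: 10.92
tool_pos: [0.5303, -0.0221, 0.2622]
eef_rot: [[0.855, 0.518, -0.0], [0.518, -0.855, -0.0], [-0.0, 0.0, -1.0]]
contact_force: [3.8, -1.5, 4.2]
opening: 0.055
```

```bash
python3 st.py
```

```text
t 10.93 yaw 0.5445 torq [-0.441, -0.765, 0.143] F [3.83, -1.54, 4.25] pos [0.5303, -0.0221, 0.2622] q7 -1.157 tq7 -0.689 op 0.055
```

The torque is +0.14, well above the usual value at this phase. I'll go on in smaller steps.

Emit:
apply_moves(
  targets="0 0 0 0 0 0.025 -1; 0 0 0 0 0 0.025 -1",
)

```text
time_s: 11.18
tool_pos: [0.5303, -0.0221, 0.2622]
eef_rot: [[0.869, 0.494, 0.0], [0.494, -0.869, -0.0], [-0.0, 0.0, -1.0]]
contact_force: [3.1, -2.5, 3.0]
opening: 0.0552
```

```bash
python3 st.py
```

```text
t 11.18 yaw 0.5171 torq [-0.612, -0.923, 0.089] F [3.11, -2.51, 3.03] pos [0.5303, -0.0221, 0.2622] q7 -1.181 tq7 -0.238 op 0.0552
```

Emit:
apply_moves(
  targets="0 0 0 0 0 0.03 -1; 0 0 0 0 0 0.03 -1",
)

```text
time_s: 11.42
tool_pos: [0.5304, -0.0222, 0.2622]
eef_rot: [[0.884, 0.468, 0.0], [0.468, -0.884, -0.0], [-0.0, 0.0, -1.0]]
contact_force: [4.3, -3.7, 2.8]
opening: 0.0551
```

```bash
python3 st.py
```

```text
t 11.43 yaw 0.4871 torq [-0.67, -0.987, 0.106] F [4.25, -3.74, 2.76] pos [0.5304, -0.0222, 0.2622] q7 -1.208 tq7 -0.368 op 0.0551
```

Emit:
apply_moves(
  targets="0.0007 0.0009 0 0 0 0.02 -1; 0.0007 0.0009 0 0 0 0.02 -1",
)

```text
time_s: 11.68
tool_pos: [0.5306, -0.0223, 0.2622]
eef_rot: [[0.893, 0.45, -0.002], [0.45, -0.893, 0.0], [-0.001, -0.001, -1.0]]
contact_force: [1.5, -2.1, 5.4]
opening: 0.0553
```

```bash
python3 st.py
```

```text
t 11.68 yaw 0.4668 torq [-0.318, -0.087, 0.19] F [1.48, -2.06, 5.44] pos [0.5306, -0.0223, 0.2622] q7 -1.226 tq7 -0.323 op 0.0553
```

Emit:
apply_moves(
  targets="0 0 0 0 0 0.02 -1; 0 0 0 0 0 0.02 -1",
)

```text
time_s: 11.92
tool_pos: [0.5306, -0.0224, 0.2622]
eef_rot: [[0.902, 0.432, -0.001], [0.432, -0.902, -0.0], [-0.001, -0.001, -1.0]]
contact_force: [1.6, -2.2, 5.0]
opening: 0.0551
```

```bash
python3 st.py
```

```text
t 11.93 yaw 0.4468 torq [-0.368, -0.155, 0.264] F [1.56, -2.16, 5.04] pos [0.5306, -0.0224, 0.2622] q7 -1.243 tq7 -0.402 op 0.0551
```

Emit:
apply_moves(
  targets="0 0 0 0 0 0.02 -1; 0 0 0 0 0 0.02 -1",
)

```text
time_s: 12.18
tool_pos: [0.5307, -0.0224, 0.2622]
eef_rot: [[0.91, 0.414, -0.001], [0.414, -0.91, -0.0], [-0.001, -0.0, -1.0]]
contact_force: [0.7, -3.3, 4.8]
opening: 0.0551
```

```bash
python3 st.py;  python3 -c "
from h import *
cv2.imwrite('pics/w7.png',r.grab_frame('wrist')[:,:,::-1])"
```

```text
t 12.18 yaw 0.4271 torq [-0.412, -0.112, 0.329] F [0.68, -3.29, 4.76] pos [0.5307, -0.0224, 0.2622] q7 -1.261 tq7 -0.489 op 0.0551
```

View pics/w7.png

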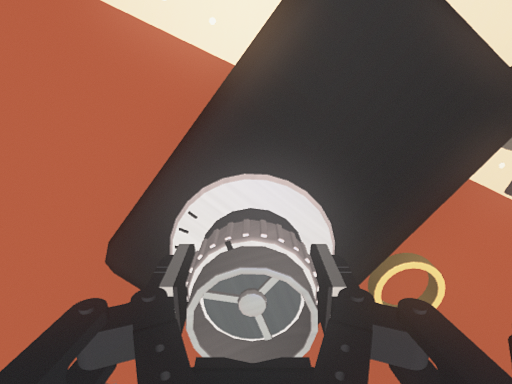

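The torque climbed steadily to 0.33 N m, about 0.4 above this phase's unloaded value, which makes it snug. The notch is still at (228,244), so nothing slipped. The touch falls at about 8.15 clicks from the start, so I'm backing off to about 4.15.

Emit:
apply_moves(
  targets="0 0 0 0 0 0 -1; 0 0 0 0 0 -0.1 -1; 0 0 0 0 0 -0.2 -1; 0 0 0 0 0 -0.3 -1; 0 0 0 0 0 -0.4 -1; 0 0 0 0 0 -0.5 -1; 0 0 0 0 0 -0.6 -1; 0 0 0 0 0 -0.7 -1; 0 0 0 0 0 -0.8 -1; 0 0 0 0 0 -0.9 -1; 0 0 0 0 0 -1.0 -1; 0 0 0 0 0 -1.07 -1; 0 0 0 0 0 -1.11 -1; 0 0 0 0 0 -1.11 -1; 0 0 0 0 0 -1.11 -1; 0 0 0 0 0 -1.11 -1; 0 0 0 0 0 -1.11 -1",
)

```text
time_s: 14.35
tool_pos: [0.529, -0.0212, 0.2625]
eef_rot: [[0.033, 0.999, -0.004], [0.999, -0.033, 0.001], [0.0, -0.004, -1.0]]
contact_force: [-7.6, 2.9, 13.7]
opening: 0.0552
```

```bash
python3 st.py;  python3 -c "
from h import *
cv2.imwrite('pics/w8.png',r.grab_frame('wrist')[:,:,::-1])"
```

```text
t 14.35 yaw 1.5382 torq [0.359, 1.765, 0.016] F [-7.57, 2.92, 13.69] pos [0.529, -0.0212, 0.2625] q7 -0.272 tq7 -0.042 op 0.0552
```

View pics/w8.png

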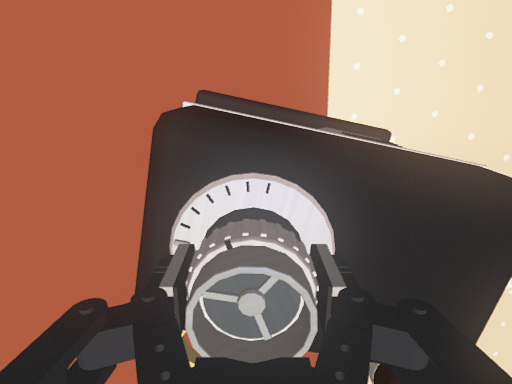

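Backed off with no slip. I'll relieve the side load, open and rise straight up.

Emit:
apply_moves(
  targets="0.001 -0.0015 0 0 0 0 -1; 0.001 -0.0015 0 0 0 0 0.2; 0.001 -0.0015 0 0 0 0 1; 0.001 -0.0015 0 0 0 0 1; 0.001 -0.0015 0 0 0 0 1; 0.001 -0.0015 -0.04 0 0 0 1; 0.001 -0.0015 -0.1 0 0 0 1; 0.001 -0.0015 -0.15 0 0 0 1; 0.001 -0.0015 -0.15 0 0 0 1",
)

```text
time_s: 15.52
tool_pos: [0.531, -0.0207, 0.416]
eef_rot: [[0.034, 0.999, 0.006], [0.999, -0.034, 0.0], [0.0, 0.006, -1.0]]
contact_force: [-0.3, 0.7, -0.8]
opening: 0.0855
```

Run:
```python
from h import *
np.set_printoptions(precision=4,suppress=True)
s=r.get_state();P=(np.array(s["tool_pos"]),np.array(s["eef_rot"]))
im=r.grab_frame("wrist")[:,:,::-1]; cv2.imwrite("pics/w9.png",im)
print(s["time_s"],P,s["q"])
np.savez("p9.npz",p=P[0],R=P[1])
cv2.imwrite("pics/w9c.png",cv2.resize(im[130:240,200:320],(720,600),interpolation=cv2.INTER_CUBIC))
```

```text
15.525 (array([ 0.531 , -0.0207,  0.416 ]), array([[ 0.0339,  0.9994,  0.0065],
       [ 0.9994, -0.0339,  0.0002],
       [ 0.0004,  0.0065, -1.    ]])) [ 0.2712  0.2689 -0.4371  1.526   0.1159  1.3658 -0.2089]
```

View pics/w9.png

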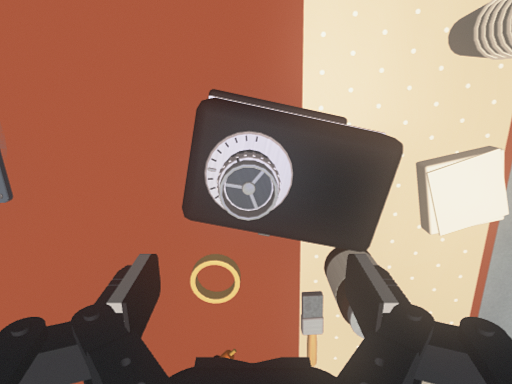

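View pics/w9c.png

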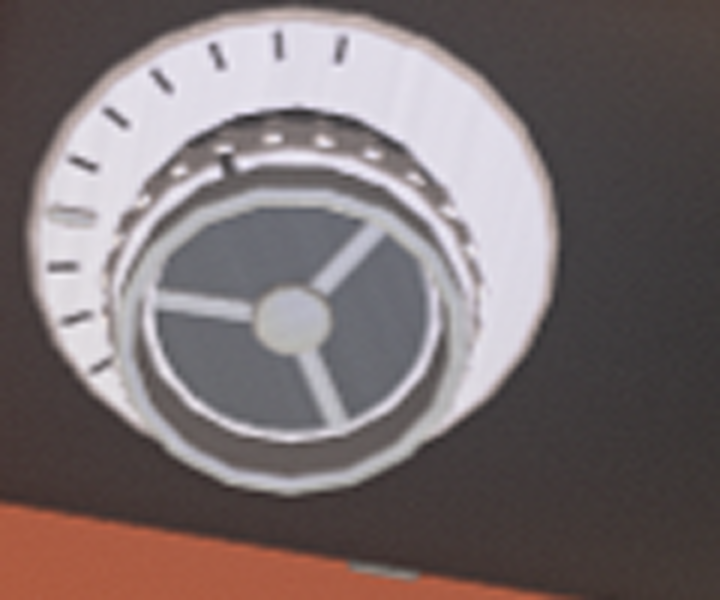

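Run:
```python
from h import *
np.set_printoptions(precision=4,suppress=True)
d=np.load("p9.npz")
P1=([.5225,-.0246,.411],[[-.055,.998,-.001],[.998,.055,-.001],[-.001,-.001,-1]])
P2=(d["p"],d["R"])
for P,(rc),(nt) in [(P1,(366,330),(180,268)),(P2,(294,340),(228,163))]:
    f=lambda c:(200+c[0]/6,130+c[1]*110/600)
    c=plane(ray("wrist",*f(rc),pose=P),.284); n=plane(ray("wrist",*f(nt),pose=P),.268)
    v=n-c; print(c,n,np.hypot(*v[:2]),np.degrees(np.arctan2(v[1],v[0])))
```

```text
[ 0.5293 -0.0232  0.284 ] [ 0.5035 -0.0198  0.268 ] 0.02601196581470407 172.53454446243785
[ 0.5292 -0.0227  0.284 ] [0.5209 0.0009 0.268 ] 0.025048879997994544 109.5155971019841
```

The notch shows a net turn of about 63°, or 4 clicks, as intended. The rim axis is at (0.529,-0.023). Next is the lid.

Emit:
apply_moves(
  targets="0.06 -0.015 0 0 0 0 1; 0.12 -0.03 0 0 0 0 1; 0.18 -0.045 0.03 0 0 0 1; 0.24 -0.06 0.07 0 0 0 1; 0.29 -0.075 0.11 0 0 0 1; 0.329 -0.088 0.15 0 0 0 1; 0.329 -0.088 0.19 0 0 0 1; 0.329 -0.088 0.19 0 0 0 1; 0.329 -0.088 0.19 0 0 0 1",
)

```text
time_s: 16.7
tool_pos: [0.4536, 0.3099, 0.2231]
eef_rot: [[0.035, 0.999, 0.0], [0.999, -0.035, -0.0], [-0.0, 0.0, -1.0]]
contact_force: [-0.4, 0.3, 0.5]
opening: 0.0853
```

Run:
```python
from h import *
np.set_printoptions(precision=4,suppress=True)
s=r.get_state();P=(np.array(s["tool_pos"]),np.array(s["eef_rot"]))
im=r.grab_frame("wrist")[:,:,::-1]; cv2.imwrite("pics/w10.png",im)
print(s["time_s"],P,s["q"])
np.savez("p10.npz",p=P[0],R=P[1])
```

```text
16.7 (array([0.4536, 0.3099, 0.2231]), array([[ 0.0349,  0.9994,  0.    ],
       [ 0.9994, -0.0349, -0.0003],
       [-0.0003,  0.    , -1.    ]])) [-0.3184  0.4597 -0.5373  1.8054  0.2825  0.9534 -1.0102]
```

View pics/w10.png

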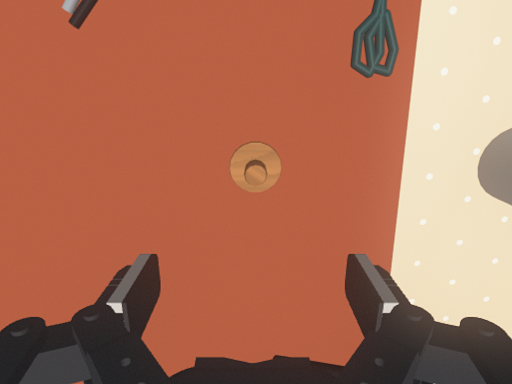

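The lid is centred at (255.5,167) on the flange and (256,175) on the knob top.

Run:
```python
from h import *
np.set_printoptions(precision=4,suppress=True)
d=np.load("p10.npz");P=(d["p"],d["R"])
for u,v,z in [(255.5,167,.018),(256,175,.048)]:
    w=plane(ray("wrist",u,v,pose=P),z); print(w, P[1].T@(w-P[0]))
im=cv2.imread("pics/w10.png");print(im[150:190:6,256])
h=cv2.cvtColor(im,cv2.COLOR_BGR2HSV)
m=cv2.inRange(h,(9,100,60),(25,255,255));m[:, :200]=0;m[:,310:]=0;m[:120]=0;m[215:]=0
n,l,st,c=cv2.connectedComponentsWithStats(m)
for i in range(1,n):
    if st[i][4]>100: print(st[i],c[i])
```

```text
[0.4571 0.3108 0.018 ] [0.0011 0.0034 0.2051]
[0.4572 0.3105 0.048 ] [0.0008 0.0036 0.1751]
[[ 82 128 185]
 [ 85 133 193]
 [ 47  71 111]
 [ 83 130 189]
 [ 90 139 202]
 [ 81 124 180]
 [ 83 131 190]]
[ 229  141   53   52 2115] [255.017  166.7106]
```

Emit:
apply_moves(
  targets="0.001 0.0035 0.05 0 0 0 1; 0.001 0.0035 0.1 0 0 0 1; 0.001 0.0035 0.14 0 0 0 1; 0.001 0.0035 0.165 0 0 0 1; 0.001 0.0035 0.175 0 0 0 1; 0.001 0.0035 0.175 0 0 0 0; 0.001 0.0035 0.175 0 0 0 -1; 0.001 0.0035 0.175 0 0 0 -1; 0.001 0.0035 0.175 0 0 0 -1; 0.001 0.0035 0.175 0 0 0 -1; 0.001 0.0035 0.175 0 0 0 -1; 0.001 0.0035 0.175 0 0 0 -1",
  force=40,
)

```text
time_s: 18.25
tool_pos: [0.457, 0.3116, 0.0481]
eef_rot: [[0.034, 0.999, 0.001], [0.999, -0.034, 0.001], [0.001, 0.001, -1.0]]
contact_force: [-0.6, -1.4, 5.9]
opening: 0.0204
```

```bash
python3 st.py
python3 - <<'E'
from h import *
cv2.imwrite("pics/w11.png",r.grab_frame("wrist")[:,:,::-1])
E
```

```text
t 18.25 yaw 1.5368 torq [-0.218, 0.097, -0.011] F [-0.64, -1.42, 5.87] pos [0.457, 0.3116, 0.0481] q7 -1.179 tq7 0.007 op 0.0204
```

View pics/w11.png

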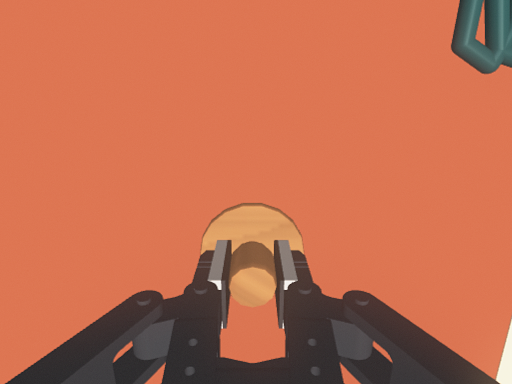

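The lid is held, with the knob between the pads. Lift and carry.

Emit:
apply_moves(
  targets="0 0 -0.04 0 0 0 -1; 0 0 -0.1 0 0 0 -1; 0 0 -0.16 0 0 0 -1; 0 0 -0.22 0 0 0 -1; -0.02 0.005 -0.28 0 0 0 -1; -0.05 0.012 -0.32 0 0 0 -1; -0.09 0.022 -0.36 0 0 0 -1; -0.14 0.035 -0.37 0 0 0 -1; -0.19 0.048 -0.37 0 0 0 -1; -0.24 0.06 -0.37 0 0 0 -1; -0.29 0.073 -0.37 0 0 0 -1; -0.32 0.08 -0.37 0 0 0 -1; -0.331 0.083 -0.36 0 0 0 -1; -0.331 0.083 -0.34 0 0 0 -1; -0.331 0.083 -0.325 0 0 0 -1; -0.331 0.083 -0.325 0 0 0 -1; -0.331 0.083 -0.325 0 0 0 -1",
)

```text
time_s: 20.42
tool_pos: [0.5285, -0.0216, 0.3728]
eef_rot: [[0.033, 0.999, 0.001], [0.999, -0.033, 0.0], [0.0, 0.001, -1.0]]
contact_force: [0.6, -0.8, -0.7]
opening: 0.0203
```

```bash
python3 st.py
python3 - <<'E'
from h import *
s=r.get_state();print(np.round(s["eef_rot"],4))
cv2.imwrite("pics/w12.png",r.grab_frame("wrist")[:,:,::-1])
a=r.grab_frame("scene")[:,:,::-1];b=r.grab_frame("side")[:,:,::-1]
c=lambda im,x,y:cv2.resize(im[y-45:y+35,x-40:x+40],(400,400),interpolation=cv2.INTER_CUBIC)
cv2.imwrite("pics/c12.png",np.hstack([c(a,257,165),c(b,262,170)]))
E
```

```text
t 20.43 yaw 1.5377 torq [-0.055, -0.051, 0.008] F [0.58, -0.85, -0.7] pos [0.5285, -0.0216, 0.3728] q7 -0.225 tq7 -0.009 op 0.0203
[[ 3.310e-02  9.995e-01  6.000e-04]
 [ 9.995e-01 -3.310e-02  2.000e-04]
 [ 2.000e-04  6.000e-04 -1.000e+00]]
```

View pics/w12.png

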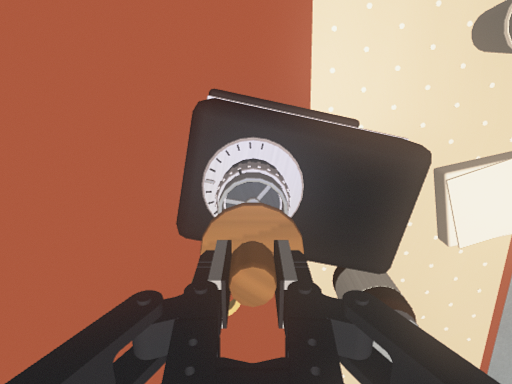

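View pics/c12.png

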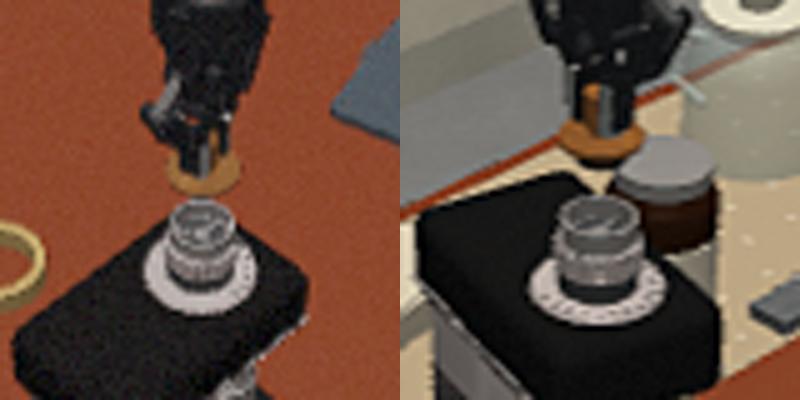

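The lid sits over the throat in all three views. Lower it slowly.

Emit:
apply_moves(
  targets="0.0005 0.001 0.015 0 0 0 -1; 0.0005 0.001 0.03 0 0 0 -1; 0.0005 0.001 0.04 0 0 0 -1; 0.0005 0.001 0.046 0 0 0 -1; 0.0005 0.001 0.05 0 0 0 -1; 0.0005 0.001 0.05 0 0 0 -1",
)

```text
time_s: 21.32
tool_pos: [0.5293, -0.0217, 0.3222]
eef_rot: [[0.034, 0.999, -0.0], [0.999, -0.034, 0.0], [0.0, -0.0, -1.0]]
contact_force: [1.0, -0.3, -0.8]
opening: 0.0204
```

```bash
python3 st.py
python3 - <<'E'
from h import *
a=r.grab_frame("scene")[:,:,::-1];b=r.grab_frame("side")[:,:,::-1]
c=lambda im,x,y:cv2.resize(im[y-45:y+35,x-40:x+40],(400,400),interpolation=cv2.INTER_CUBIC)
cv2.imwrite("pics/c13.png",np.hstack([c(a,257,165),c(b,262,170)]))
E
```

```text
t 21.32 yaw 1.5368 torq [0.083, 0.009, 0.014] F [1.02, -0.31, -0.81] pos [0.5293, -0.0217, 0.3222] q7 -0.248 tq7 -0.023 op 0.0204
```

View pics/c13.png

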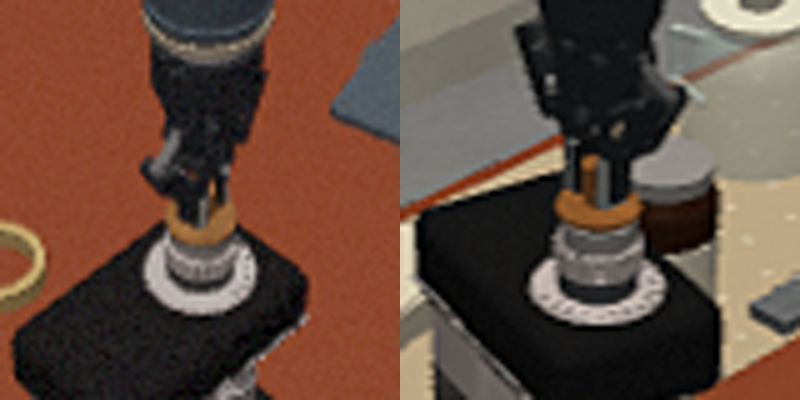

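The plug is inside and the flange is about 2 mm above the rim. I'll lower the rest, check the force and then release.

Emit:
apply_moves(
  targets="0 0 0.0012 0 0 0 -1; 0 0 0.0022 0 0 0 -1; 0 0 0.0022 0 0 0 -1",
)

```text
time_s: 21.8
tool_pos: [0.5293, -0.0218, 0.3201]
eef_rot: [[0.034, 0.999, 0.0], [0.999, -0.034, 0.0], [0.0, 0.0, -1.0]]
contact_force: [0.1, -1.4, -2.0]
opening: 0.0207
```

```bash
python3 st.py
```

```text
t 21.8 yaw 1.5368 torq [0.019, -0.007, -0.045] F [0.06, -1.42, -1.96] pos [0.5293, -0.0218, 0.3201] q7 -0.249 tq7 -0.006 op 0.0207
```

Emit:
apply_moves(
  targets="0 0 0.001 0 0 0 -1; 0 0 0.001 0 0 0 -1",
)

```text
time_s: 22.05
tool_pos: [0.5296, -0.0217, 0.3198]
eef_rot: [[0.034, 0.999, 0.001], [0.999, -0.034, -0.0], [-0.0, 0.001, -1.0]]
contact_force: [0.4, -0.9, 4.4]
opening: 0.0204
```

```bash
python3 st.py
```

```text
t 22.05 yaw 1.5367 torq [-0.047, 0.158, -0.022] F [0.36, -0.86, 4.4] pos [0.5296, -0.0217, 0.3198] q7 -0.249 tq7 -0.002 op 0.0204
```

Seated: there is now 4.4 N upward. Release gently and rise.

Emit:
apply_moves(
  targets="0 0 0 0 0 0 -0.4; 0 0 0 0 0 0 -0.2; 0 0 0 0 0 0 0.1; 0 0 0 0 0 0 0.1; 0 0 -0.02 0 0 0 0.1; 0 0 -0.06 0 0 0 0.1; 0 0 -0.12 0 0 0 0.5; 0 0 -0.12 0 0 0 0.5",
)

```text
time_s: 23.05
tool_pos: [0.5307, -0.0212, 0.4434]
eef_rot: [[0.034, 0.999, 0.008], [0.999, -0.034, 0.0], [0.0, 0.008, -1.0]]
contact_force: [0.6, -0.0, -0.8]
opening: 0.0639
```

```bash
python3 st.py
python3 - <<'E'
from h import *
np.set_printoptions(precision=4,suppress=True)
s=r.get_state();P=(np.array(s["tool_pos"]),np.array(s["eef_rot"]))
im=r.grab_frame("wrist")[:,:,::-1];cv2.imwrite("pics/w14.png",im)
np.savez("p14.npz",p=P[0],R=P[1])
a=r.grab_frame("scene")[:,:,::-1];b=r.grab_frame("side")[:,:,::-1]
cv2.imwrite("pics/s14.png",a)
c=lambda im,x,y:cv2.resize(im[y-45:y+35,x-40:x+40],(400,400),interpolation=cv2.INTER_CUBIC)
cv2.imwrite("pics/c14.png",np.hstack([c(a,257,165),c(b,262,170)]))
E
```

```text
t 23.05 yaw 1.5369 torq [-0.0, -0.021, 0.04] F [0.64, -0.02, -0.75] pos [0.5307, -0.0212, 0.4434] q7 -0.207 tq7 0.134 op 0.0639
```

View pics/w14.png

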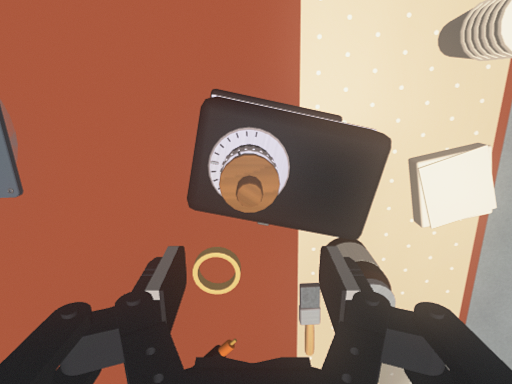

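View pics/c14.png

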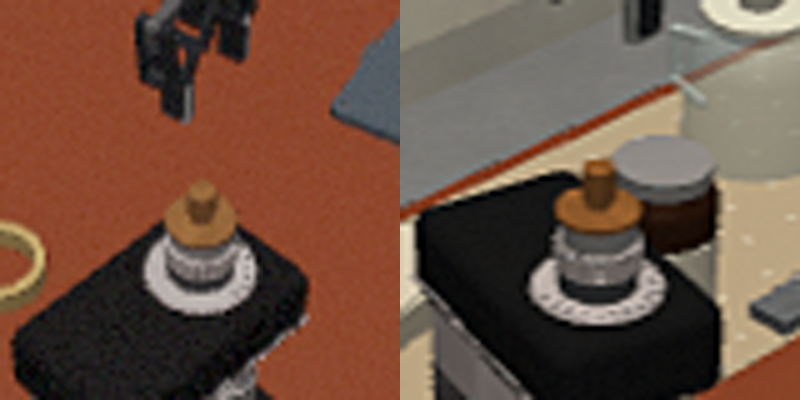

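View pics/s14.png

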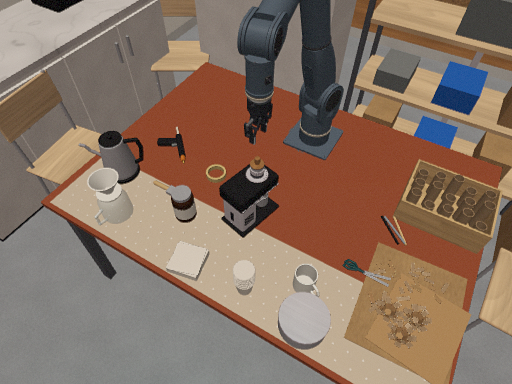

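The lid is on level, and the bystanders look unmoved. One last check of the lid position and the notch.

Run:
```python
from h import *
np.set_printoptions(precision=4,suppress=True)
d=np.load("p14.npz");P=(d["p"],d["R"])
im=cv2.imread("pics/w14.png");h=cv2.cvtColor(im,cv2.COLOR_BGR2HSV)
m=cv2.inRange(h,(8,90,40),(25,255,255));m[:, :205]=0;m[:,295:]=0;m[:120]=0;m[220:]=0
c=max(cv2.findContours(m,0,2)[0],key=cv2.contourArea);e=cv2.fitEllipse(c);print(e,plane(ray("wrist",*e[0],pose=P),.290))
cv2.imwrite("pics/w14c.png",cv2.resize(im[120:225,195:305],(660,600),interpolation=cv2.INTER_CUBIC))
```

```text
((248.96142578125, 183.4082794189453), (57.94819641113281, 58.92251968383789), 90.92843627929688) [ 0.529 -0.022  0.29 ]
```

View pics/w14c.png

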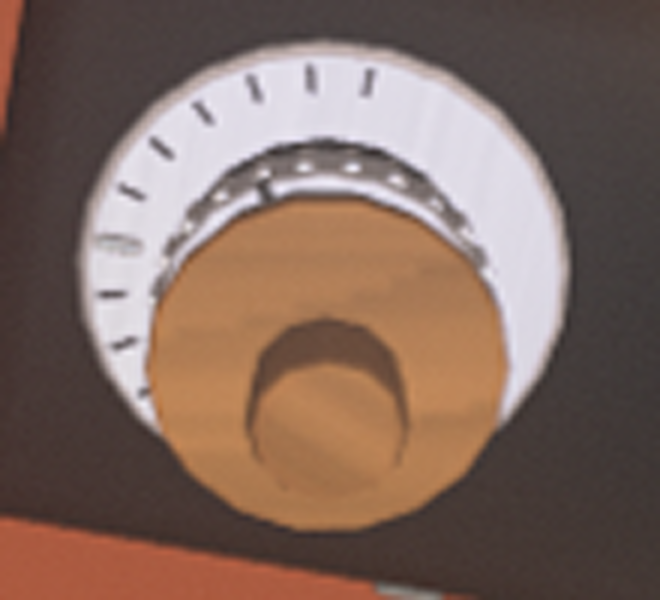

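The lid centre is (0.529,-0.022), within about 1 mm of the rim axis. The notch still points between the same dial marks, so the ring has not moved.

```bash
python3 -c "
from plant import r
print(r.finish_job())"
```

```text
the job is handed in; nothing more can be done
None
```

The ring is zeroed and backed off four clicks, the lid is on the bean throat, and the job is handed in at about 23 s of the 72 s allowed. No verdict was reported.

- **Finding the touch:** I turned the ring clockwise in one grasp with a light 20 N grip. The burrs touched about 8.15 clicks from the start. I stopped at 0.33 N m measured, roughly 0.4 N m above the no-load reading at that point in the click.
- **Backing off:** I turned the ring back to about 4.15 clicks from the start and let it drop into the nearest click. The gripper did not slip on the ring. From the notch, the net turn was about 63° clockwise, against 60° for exactly four clicks.
- **Burr gap:** I estimate about 0.34 mm (about 4.1 clicks), inside the 0.21 to 0.39 mm limits. It could not be measured directly.
- **Lid:** It sits level, with its centre about 1 mm from the throat axis. The notch had not visibly moved after the lid went on.
- **Other things on the table:** They look unmoved in the last overview, by eye rather than by measurement.

**Readings that disagreed:**
- The fixed cameras put the ring axis about 6 mm from where the wrist camera did. I used the wrist value, and the grip and the lid fit agreed with it.
- The wrist torque sensor showed smaller clicks than the stated 0.2 N m, about 0.1 N m either way. So the snug torque and the touch point are good only to roughly 0.1 N m and 0.2 click.

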